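# Close and latch the cassette bath

### The arm

A 6-joint arm with a two-finger parallel gripper is mounted at the origin on the work surface. World frame = base frame: x ahead of the robot, y to its left, z up, the work surface at z = 0. Lengths are in m, angles in rad, forces in N, time in s.
With the tool pointing down it reaches from about 0.375 to 0.975 m from the base axis. Payload 3.8 kg.
Tool frame: the origin (TCP) lies at the very end of the fingers, on their centre line; the grasp point (between the pads) lies 19 mm behind it; z points along the fingers, y is the line along which they close (so a half turn about z gives the same grasp; the last joint's range is limited). The gripper opens to 85 mm and grips with 20 to 120 N. Pads are 22 mm wide; open, the fingers measure 114 mm over their backs; the gripper's body (76 mm by 85 mm) begins 54 mm behind the grasp point. The pads swing forward as they close: fully open they stand 13 mm farther back than shut.
Start: joints at [-0.037, 0.264, 1.604, -0, 1.274, -0.037], TCP at [0.675, -0, 0.231] pointing down, gripper open.
Joint ranges: [-2.63, 2.63], [-0.94, 2.18], [0.31, 2.57], [-1.31, 4.45], [0, 2.66], [-2.55, 2.55]. Speed limits (rad/s): [2.57, 2.57, 3.14, 3.14, 3.14, 3.14].

### API

Orientations are given as a rotation vector (axis times angle).
In Python, from workcell import read_state, read_camera, calibration, finish_job gives the robot as it stands.
- The arm moves only by the tool step_arm, never from a script. Its argument "commands" is a list of rows, each an object of numbers: "fingers": the gripper's target within -1 to 1 (shut at 1, half-way at 0, fully open at -1); "dx", "dy", "dz": the shift along the tool's x, y, z in m; "roll": the turn about the tool's z in degrees. In form: [{"fingers": .., "dx": .., "dy": .., "dz": .., "roll": ..}, ...]. A call has 1 to 8 rows; each row is the pose to reach, as a shift and turn from the pose commanded when the call began, along the tool's axes at that moment; what a row does not reach only later rows make up. A row lasts 1/8 s, in which the tool goes at most 62.5 mm and 10.7 degrees, less where a joint would pass 70% of its speed; a pose out of reach is approached as far as the arm can. A call with a gripper value outside its range is refused whole. The fingers move at their own pace and stop on an object; "squeeze" is the grip in N (left out, the last holds). Time passes only in rows, so rows that repeat a pose let the fingers close. It gives the time, the measured TCP pose, the force, the opening and the grip force at its end, in the units of the state.
- read_state(): the state, without advancing time (a new reading comes with each control period).
- read_camera(name): name is "scene" or "side" or "wrist"; returns (picture, depth): 384x512x3 uint8, blue, green, red; 384x512 float32, m along the optical axis (not along the pixel's ray), 0 where there is no reading.
- calibration(name): a dict with "intrinsics" (3x3 intrinsics, pixels), "world_to_cam" (4x4, takes a point from world to camera coordinates). Camera axes: x right, y up, looking along -z (the intrinsics and any distortion apply to the point x, -y, -z); pixel columns grow to the right and rows downward; lengths in m; the calibration is good to about 2 mm. A picture is of the moment at which its call begins: read the wrist's pose just before it. calibration takes no time and is no camera call; for the wrist camera it gives the pose at the moment of the call.
- finish_job(): hands the job in; it is judged then, once.
The state is a dict: "time": time; "q": joint angles; "joint_vel": joint speeds; "joint_torque": joint torques, N m; "tool_pos": TCP position; "tcp_rot": TCP orientation; "wrist_force": force on the tool from outside, world axes, zero at the start; "torque": the same for the moment, N m; "width": opening from 0.0 (shut) to 1.0 (fully open); "grip_force": force on a finger pad.
Only numpy, scipy, OpenCV 4.12 (cv2) and the standard library are available. Lean on these libraries where they do the work, as an engineer would, in place of code of your own. Each camera call takes 0.05 s, during which the arm holds its last target. There are 200 camera calls.

### The job

Close the blue lid of the white cassette bath, hook the wire loop of its draw latch over the yellow hook on the lid, then press the red lever flat, past centre, so that the lid stays latched. Leave the cassettes, the mould and the basket where they are.

Things in the scene. Friction and masses are not known exactly. Their poses are not given: they have to be found in the camera images.
- bath: White bench-top bath for tissue cassettes, 290 x 180 mm, fixed to the bench; its flat deck is 70 mm above the bench. Origin: centre of its underside. Its +x axis runs along its length from the latch (at the -x end) to the lid's hinge (at the +x end), z up. The steel-lined well is under the lid.
- lid (a joint): Angle of the blue lid (plate 150 x 150 x 8 mm, about 0.35 kg) in rad: 0 shut, lying on the deck; it grows as the lid's free edge rises, to 1.5 at most. A stiff hinge (0.45 N m of friction) keeps the lid at any angle.
- lid_hinge (a point): Middle of the lid's hinge axis, on the deck's level; the axis runs along the bath's y. The shut lid reaches from it 150 mm along the bath's -x, its top 8 mm above the axis.
- lid_press_left (a point): Point on the lid's outer (top) face, 120 mm from the hinge axis and 50 mm to the bath's +y from the middle: a clear place to push the lid shut.
- lid_press_right (a point): The same on the other side, 50 mm to the bath's -y from the middle.
- keeper (a point): Throat of the yellow steel hook on the lid's outer face, at the foot of its upright lip, 140 mm from the hinge axis, middle of the width. Lip 30 mm wide (bath's y), 4 mm thick, 10.5 mm high, its top overhanging by 3 mm; the 8 mm high throat opens towards the hinge. Axes are the lid's: x to the hinge, z out of the outer face. A hooked bar lies on the lid in this throat.
- lever (a joint): Angle of the red lever (plate 20 mm wide, 4 mm thick, reaching 60 mm from its pivot), rad: 0 closed, flat, pointing to the bath's -x; 1.57 upright; 2.15 fully open, leaning towards the lid. Friction (0.04 N m) keeps it where it is left. With the loop hooked it is past centre below 0.35 and then snaps flat; the loop pulls at most 20 N: a few newtons at the lever's end close it.
- latch_pivot (a point): Middle of the lever's pivot axis, 14 mm above the deck; the axis runs along the bath's y. With the lid shut the hook's throat is 50 mm from it along the bath's +x.
- lever_tip (a point): Middle of the lever's free end, 60 mm from the pivot, on the face that looks up when the lever is flat.
- loop (a joint): Angle of the loop (two brass barrels and a sprung wire U that stretches up to 8 mm) relative to the lever, rad: its elevation above the bath's +x is this value minus the lever's. It starts flopped back from the lid against its stop at 3.75; it swings nearly freely, rests there by its weight, and falls forward onto the lid once pushed past upright.
- loop_bar (a point): Middle of the loop's cross bar: steel wire 5 mm thick, 41 mm wide along the bath's y, 62 mm from the loop's own pivot, which is on the lever 14 mm from the lever's pivot. Lever above 1.75: the falling bar clears the hook and drops in behind it (7 mm to spare at fully open). Below 1.65 it lands on top of the hook, and drops in when the lever is then pushed farther open.
- cassette_green: Green plastic tissue cassette, 40 x 28 x 6 mm, lying loose on the bath's deck beside the latch, at the bath's -y side. Origin: centre of its underside.
- cassette_white: White tissue cassette, 40 x 28 x 6 mm, loose on the bench beside the bath. Origin: centre of its underside.
- mould: Small steel embedding mould, an open tray 50 x 38 x 14 mm, loose on the bench beside the bath. Origin: centre of its underside.
- basket: Blue open basket 100 x 140 x 50 mm, loose on the bench beyond the bath's latch end. Origin: centre of its underside.

How it is judged:
On the way, in this order (a step that is already met when the one before it is completed fails the run):
1. the lid is shut (value of joint lid below 0.04 rad), for 0.2 s.
2. with the lid shut, the loop's bar lies behind the hook, in its throat (value of joint lid below 0.04 rad and x of loop_bar in the frame of keeper between 0 and 0.02 m and z of loop_bar in the frame of keeper between -0.002 and 0.006 m), for 0.2 s.
At the end, for the whole second after the job is handed in: The lid is shut (within 0.04 rad), the loop's bar is in the hook's throat (0 to 7 mm from the lip, less than 6 mm above the lid) and the lever is flat (within 0.1 rad of closed) (value of joint lid below 0.04 rad and value of joint lever below 0.1 rad and x of loop_bar in the frame of keeper between 0 and 0.007 m and z of loop_bar in the frame of keeper between -0.002 and 0.006 m); the robot touches nothing.
It fails at once if a cassette, the mould or the basket is shifted by more than 25 mm (distance of any of cassette_green, cassette_white, mould, basket from where it was at the start of the episode above 0.025 m).
It also fails if it takes over 67 s, if anything falls off the work surface, if the arm or the gripper's body presses on something with over 40 N, if the wrist force passes 120 N, or if a joint passes its speed limit or range.

## Working session

There is one attempt and no reset: what is moved stays moved. The work goes in short steps, Python scripts to look and compute and a tool call to move; the robot and the scene stay as the last step left them, time stands still between calls to the robot, and variables do not carry over. Pictures are saved under pics/ and viewed, at most 10 in all, crops included, and the job is handed in when it is done.

Besides the shell and the picture viewer there is one more tool, called after ">>>" as name([rows], argument=value, ...), one row to a line, values as JSON. step_arm: Moves the arm, as the interface text tells. Its arguments: {"type":"object","properties":{"commands":{"type":"array","items":{"type":"object","properties":{"fingers":{"type":"number"},"dx":{"type":"number"},"dy":{"type":"number"},"dz":{"type":"number"},"roll":{"type":"number"}}}},"squeeze":{"type":"number"}},"required":["commands"]}

```bash
mkdir -p pics; cat > h.py <<'E'
import numpy as np,cv2
from workcell import *
def pts(name,d=None):
    c=calibration(name);K=np.array(c['intrinsics']);T=np.linalg.inv(np.array(c['world_to_cam']))
    im,dep=read_camera(name)
    v,u=np.mgrid[:384,:512]
    X=np.stack([(u-K[0,2])/K[0,0]*dep,-(v-K[1,2])/K[1,1]*dep,-dep],-1)
    P=X@T[:3,:3].T+T[:3,3]
    P[dep==0]=np.nan
    return im,P
def proj(name,p):
    c=calibration(name);K=np.array(c['intrinsics']);q=np.array(c['world_to_cam'])@np.append(p,1)
    return K[0,0]*q[0]/-q[2]+K[0,2],K[1,2]+K[1,1]*q[1]/q[2]
E
python3 - <<'E'
from h import *
ims=[]
for n in ['scene','side']:
    im,P=pts(n); np.savez(n+'0.npz',im=im,P=P); cv2.imwrite(f'pics/{n}0.png',im)
    c=calibration(n); print(n,np.round(np.linalg.inv(c['world_to_cam'])[:3,3],3),[k for k in c])
s=read_state();print(s['tool_pos'],s['tcp_rot'])
E
```

```text
scene [ 1.22  -0.135  0.745] ['intrinsics', 'world_to_cam']
side [0.526 0.507 0.53 ] ['intrinsics', 'world_to_cam']
[6.74304833e-01 4.87085824e-06 2.30046965e-01] [-2.22036231 -2.22033359  0.00226109]
```

View pics/scene0.png

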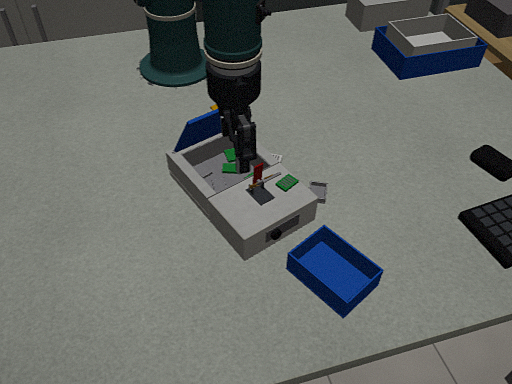

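View pics/side0.png

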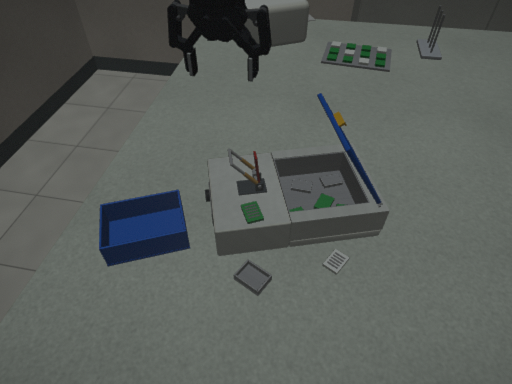

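The scene view shows the bath with its latch end away from the robot: lid open (blue, ~195,130), red lever at (258,172), green cassette at (287,183). In the side view the lever is at (257,168), the loop at (240,160) flopped back, the hook at (340,118) and the basket at (145,225).

```bash
python3 - <<'E'
from h import *
D=[]
for n in ['scene','side']:
    z=np.load(n+'0.npz');im=z['im'].astype(int);P=z['P'];b,g,r=im[...,0],im[...,1],im[...,2]
    near=(P[...,0]>.35)&(P[...,0]<1.1)&(abs(P[...,1])<.35)
    d=near&(P[...,2]>.062)&(P[...,2]<.078)&(abs(b-r)<35); D.append(P[d][:,:2])
    R=cv2.minAreaRect(P[d][:,:2].astype(np.float32));print(n,'deck',d.sum(),np.round(cv2.boxPoints(R),3).tolist(),R, np.median(P[d][:,2]))
    for k,m in dict(red=(r>90)&(g<50)&(b<50),yellow=(r>140)&(g>90)&(b<60),green=(g>80)&(r<60)&(b<90),brass=(r>110)&(g>70)&(b<90)&(r-b>40)&(g>50)&(r<220),lid=(b>90)&(r<50)&(g<90)).items():
        m=m&near; Q=P[m]
        if len(Q): print(n,k,m.sum(),np.round(np.nanmedian(Q,0),3),np.round(np.nanpercentile(Q,3,0),3),np.round(np.nanpercentile(Q,97,0),3))
    m=(b>90)&(r<50)&(g<90)&near&(P[...,0]<.7)&(P[...,2]>.08)
    Q=P[m]
    if len(Q)>50:
        c=Q.mean(0);U,S,V=np.linalg.svd(Q-c);print(n,'lid plane',c,V[2],S)
A=np.vstack(D).astype(np.float32);R=cv2.minAreaRect(A);print(R,cv2.boxPoints(R))
E
```

```text
scene deck 5680 [[0.38100001215934753, 0.07500000298023224], [0.4410000145435333, -0.09700000286102295], [0.7179999947547913, 0.0010000000474974513], [0.6570000052452087, 0.17299999296665192]] ((0.5491111278533936, 0.03824765980243683), (0.29306522011756897, 0.182195246219635), 19.501821517944336) 0.06935556983503866
scene red 13 [0.611 0.06  0.143] [0.608 0.053 0.141] [0.615 0.069 0.144]
scene yellow 21 [0.489 0.007 0.199] [0.485 0.003 0.196] [0.494 0.012 0.201]
scene green 347 [0.492 0.051 0.031] [0.429 0.022 0.027] [0.62  0.139 0.077]
scene brass 28 [0.49  0.009 0.199] [ 0.485 -0.001  0.12 ] [0.628 0.052 0.222]
scene lid 2454 [0.783 0.157 0.004] [ 0.517 -0.006  0.001] [0.856 0.206 0.198]
scene lid plane [ 0.51432386 -0.01901113  0.20069227] [ 0.61231569  0.22184314 -0.75885118] [0.24727885 0.17821901 0.01684227]
side deck 7729 [[0.3799999952316284, 0.07500000298023224], [0.4410000145435333, -0.09600000083446503], [0.7149999737739563, 0.0010000000474974513], [0.6539999842643738, 0.17299999296665192]] ((0.5478900671005249, 0.03836546838283539), (0.2907731831073761, 0.1822786182165146), 19.593217849731445) 0.06973165003010529
side red 2 [0.609 0.064 0.143] [0.607 0.062 0.143] [0.611 0.067 0.144]
side green 402 [0.528 0.062 0.031] [0.469 0.022 0.028] [0.618 0.14  0.077]
side brass 85 [0.487 0.016 0.199] [ 0.477 -0.135  0.102] [0.493 0.029 0.202]
side lid 2284 [0.792 0.132 0.004] [ 0.482 -0.006  0.002] [0.86  0.202 0.2  ]
side lid plane [0.49430344 0.02636094 0.1994132 ] [0.46612962 0.16493254 0.86920679] [0.68255583 0.02774428 0.01098289]
((0.5489866733551025, 0.03857219219207764), (0.2930697202682495, 0.18292273581027985), 19.50894546508789) [[ 0.38032055  0.07584679]
 [ 0.4414084  -0.09657423]
 [ 0.7176528   0.00129759]
 [ 0.65656495  0.17371862]]
```

```bash
cat >> h.py <<'E'
C=np.array([.548,.0385,0]);a=np.deg2rad(199.5)
RB=np.array([[np.cos(a),-np.sin(a),0],[np.sin(a),np.cos(a),0],[0,0,1]])
tob=lambda P:(P-C)@RB
tow=lambda p:C+RB@np.asarray(p,float)
E
python3 - <<'E'
from h import *
for n in ['scene','side']:
    z=np.load(n+'0.npz');im=z['im'].astype(int);B=tob(z['P']);b,g,r=im[...,0],im[...,1],im[...,2]
    inb=(abs(B[...,0])<.16)&(abs(B[...,1])<.1)&(B[...,2]<.25)
    for k,m in dict(red=(r>1.8*g)&(r>1.8*b)&(r>40),yellow=(r>90)&(g>.5*r)&(b<.4*r)&(B[...,0]>0.02),lid=(b>70)&(b>1.6*g)&(r<.5*b)&(B[...,2]>.068)).items():
        Q=B[m&inb];Q=Q[np.argsort(Q[:,2])]
        print(n,k,len(Q));
        for q in np.array_split(Q,6): print('   ',np.round(np.median(q,0),4),np.round(q[:,1].min(),3),np.round(q[:,1].max(),3))
    m=inb&(B[...,2]>.1)&(B[...,0]<-.02)
    Q=B[m];Q=Q[np.argsort(Q[:,0])];print('latch stuff')
    for q in np.array_split(Q,12): print('   ',np.round(np.median(q,0),4),len(q))
E
```

```text
scene red 133
    [-0.0644  0.0024  0.1025] -0.067 0.01
    [-0.0653 -0.0003  0.1113] -0.01 0.01
    [-0.066   0.0026  0.1207] -0.008 0.02
    [-0.0664  0.0013  0.1289] -0.009 0.01
    [-0.0677  0.0006  0.1361] -0.008 0.01
    [-0.0673  0.0008  0.1429] -0.009 0.011
scene yellow 25
    [0.0634 0.0065 0.1965] 0.004 0.013
    [0.0643 0.0105 0.1979] 0.004 0.015
    [0.066  0.0067 0.1986] 0.004 0.012
    [0.0645 0.0112 0.1993] 0.01 0.015
    [0.0663 0.0097 0.2005] 0.007 0.013
    [0.0661 0.0118 0.2011] 0.004 0.016
scene lid 116
    [0.0523 0.041  0.1957] 0.011 0.07
    [0.0526 0.0419 0.1975] 0.009 0.074
    [0.0537 0.041  0.1983] 0.014 0.073
    [0.0535 0.0398 0.199 ] 0.013 0.075
    [0.0538 0.0357 0.1996] 0.01 0.072
    [0.0541 0.0499 0.2004] 0.009 0.073
latch stuff
    [-0.1098  0.0205  0.1475] 27
    [-0.1081 -0.0002  0.1449] 26
    [-0.1057  0.0143  0.1445] 26
    [-0.0872  0.0198  0.1214] 26
    [-0.0753  0.0202  0.1093] 26
    [-0.0682  0.0034  0.1373] 26
    [-0.0673  0.0025  0.134 ] 26
    [-0.0664 -0.002   0.127 ] 26
    [-0.0658  0.0025  0.1185] 26
    [-0.0651 -0.001   0.1162] 
[... 601 characters left out ...]
 -0.014 0.011
side lid 356
    [ 0.0797 -0.0517  0.1654] -0.075 0.058
    [ 0.0524 -0.0115  0.1976] -0.073 0.071
    [ 0.0535 -0.0081  0.1985] -0.073 0.073
    [ 0.0546 -0.0061  0.1993] -0.072 0.069
    [ 0.0555 -0.0076  0.2   ] -0.073 0.07
    [ 0.0562 -0.0268  0.2007] -0.074 0.066
latch stuff
    [-0.1481  0.0846  0.2468] 34
    [-0.1067 -0.0029  0.146 ] 34
    [-0.1037 -0.0052  0.143 ] 34
    [-0.0965 -0.0012  0.1334] 34
    [-0.0892 -0.0179  0.1245] 34
    [-0.0836 -0.0164  0.1187] 34
    [-0.0785 -0.0019  0.1126] 34
    [-0.0732 -0.009   0.1073] 34
    [-6.790e-02  1.000e-04  1.052e-01] 33
    [-0.0662 -0.002   0.1302] 33
    [-0.0647 -0.0081  0.1296] 33
    [-0.062  -0.0091  0.1192] 33
```

>>> step_arm([
  {"fingers":1,"dx":0,"dy":0,"dz":0,"roll":-10},
  {"fingers":1,"dx":0,"dy":0,"dz":0,"roll":-19.5},
  {"fingers":1,"dx":0,"dy":0,"dz":0,"roll":-19.5},
  {"fingers":1,"dx":0,"dy":0,"dz":0,"roll":-19.5},
  {"fingers":1,"dx":0,"dy":0,"dz":0,"roll":-19.5},
], squeeze=40)

```text
time: 0.72
tool_pos: [0.6749, 0.0, 0.2311]
tcp_rot: [-1.815, -2.564, 0.0]
wrist_force: [0.0, 0.1, 0.1]
width: 0.003
grip_force: 0.0
```

```bash
cat > st.py <<'E'
from h import *
s=read_state();print('t',s['time'],'bath',np.round(tob(np.array(s['tool_pos'])),4),'F',np.round(s['wrist_force'],1),'w',s['width'])
R=cv2.Rodrigues(np.array(s['tcp_rot']))[0];print(np.round(RB.T@R,3).tolist())
E
python3 st.py
```

```text
t 0.725 bath [-0.1068  0.0786  0.2311] F [0.  0.1 0.1] w 0.0029940390751364144
[[-0.002, -1.0, 0.0], [-1.0, 0.002, -0.0], [0.0, -0.0, -1.0]]
```

Tool is aligned: dx = −bath y, dy = −bath x, dz = −z. I'll move behind the lid, then sweep it shut along its arc.

>>> step_arm([
  {"fingers":1,"dx":0.01,"dy":-0.05,"dz":0,"roll":0},
  {"fingers":1,"dx":0.02,"dy":-0.1,"dz":0,"roll":0},
  {"fingers":1,"dx":0.029,"dy":-0.15,"dz":0,"roll":0},
  {"fingers":1,"dx":0.029,"dy":-0.194,"dz":0,"roll":0},
  {"fingers":1,"dx":0.029,"dy":-0.194,"dz":0,"roll":0},
  {"fingers":1,"dx":0.029,"dy":-0.194,"dz":0.02,"roll":0},
  {"fingers":1,"dx":0.029,"dy":-0.194,"dz":0.04,"roll":0},
])

```text
time: 1.6
tool_pos: [0.4839, -0.0374, 0.1917]
tcp_rot: [1.813, 2.563, 0.002]
wrist_force: [-0.1, -1.4, -0.4]
width: -0.001
grip_force: 0.0
```

>>> step_arm([
  {"fingers":1,"dx":0,"dy":0.005,"dz":0.008,"roll":0},
  {"fingers":1,"dx":0,"dy":0.015,"dz":0.016,"roll":0},
  {"fingers":1,"dx":0,"dy":0.026,"dz":0.025,"roll":0},
  {"fingers":1,"dx":0,"dy":0.037,"dz":0.035,"roll":0},
  {"fingers":1,"dx":0,"dy":0.046,"dz":0.047,"roll":0},
  {"fingers":1,"dx":0,"dy":0.054,"dz":0.059,"roll":0},
  {"fingers":1,"dx":0,"dy":0.06,"dz":0.071,"roll":0},
])

```text
time: 2.48
tool_pos: [0.5398, -0.0173, 0.1194]
tcp_rot: [1.813, 2.565, 0.0]
wrist_force: [0.5, 1.3, 3.3]
width: 0.001
grip_force: 1.2
```

```bash
python3 st.py
```

```text
t 2.475 bath [0.0264 0.0499 0.1194] F [0.5 1.3 3.3] w 0.0009326900371551961
[[0.0, -1.0, -0.0], [-1.0, -0.0, 0.0], [-0.0, 0.0, -1.0]]
```

>>> step_arm([
  {"fingers":1,"dx":0,"dy":0.004,"dz":0.012,"roll":0},
  {"fingers":1,"dx":0,"dy":0.007,"dz":0.024,"roll":0},
  {"fingers":1,"dx":0,"dy":0.009,"dz":0.034,"roll":0},
  {"fingers":1,"dx":0,"dy":0.009,"dz":0.039,"roll":0},
  {"fingers":1,"dx":0,"dy":0.009,"dz":0.041,"roll":0},
])

```text
time: 3.1
tool_pos: [0.5468, -0.0143, 0.0787]
tcp_rot: [-1.813, -2.564, 0.001]
wrist_force: [-0.1, 2.0, 1.7]
width: -0.003
grip_force: 0.7
```

>>> step_arm([
  {"fingers":1,"dx":0,"dy":0,"dz":0.001,"roll":0},
  {"fingers":1,"dx":0,"dy":0,"dz":0.002,"roll":0},
  {"fingers":1,"dx":0,"dy":0,"dz":0.002,"roll":0},
])

```text
time: 3.48
tool_pos: [0.5469, -0.0143, 0.078]
tcp_rot: [-1.813, -2.565, 0.001]
wrist_force: [-2.9, 1.3, 4.9]
width: -0.005
grip_force: 3.0
```

>>> step_arm([
  {"fingers":1,"dx":0,"dy":0,"dz":0.001,"roll":0},
  {"fingers":1,"dx":0,"dy":0,"dz":0.0015,"roll":0},
  {"fingers":1,"dx":0,"dy":0,"dz":0.0015,"roll":0},
  {"fingers":1,"dx":0,"dy":0,"dz":0.0015,"roll":0},
])

```text
time: 3.98
tool_pos: [0.547, -0.0143, 0.0779]
tcp_rot: [-1.813, -2.565, 0.001]
wrist_force: [-6.1, 1.2, 14.9]
width: -0.005
grip_force: 7.3
```

>>> step_arm([
  {"fingers":1,"dx":0,"dy":0,"dz":-0.06,"roll":0},
  {"fingers":1,"dx":0,"dy":0,"dz":-0.12,"roll":0},
  {"fingers":1,"dx":0,"dy":0,"dz":-0.145,"roll":0},
  {"fingers":1,"dx":0.02,"dy":0.055,"dz":-0.145,"roll":0},
  {"fingers":1,"dx":0.04,"dy":0.11,"dz":-0.145,"roll":0},
  {"fingers":1,"dx":0.05,"dy":0.165,"dz":-0.145,"roll":0},
  {"fingers":1,"dx":0.05,"dy":0.165,"dz":-0.145,"roll":0},
])

```text
time: 4.85
tool_pos: [0.6881, 0.0898, 0.2188]
tcp_rot: [-1.81, -2.567, 0.001]
wrist_force: [-0.5, -0.5, -0.3]
width: -0.003
grip_force: 0.0
```

```bash
cat > look.py <<'E'
import sys
from h import *
tag=sys.argv[1];out=[]
for n in ['scene','side']:
    im,P=pts(n);np.savez(f'{n}{tag}.npz',im=im,P=P)
    u,v=map(int,proj(n,tow([-.05,0,.1])));k=60
    out.append(cv2.resize(im[v-k:v+k,u-k:u+k],(400,400),interpolation=cv2.INTER_CUBIC))
cv2.imwrite(f'pics/{tag}.png',np.hstack(out))
E
python3 look.py a; python3 st.py; python3 - <<'E'
from h import *
for n in ['scene','side']:
    z=np.load(n+'a.npz');im=z['im'].astype(int);B=tob(z['P']);b,g,r=im[...,0],im[...,1],im[...,2]
    inb=(abs(B[...,0])<.16)&(abs(B[...,1])<.1)&(B[...,2]<.22)
    m=inb&(b>70)&(b>1.6*g)&(r<.5*b)
    Q=B[m];print(n,'lid',np.round(np.percentile(Q,[2,50,98],axis=0),4).tolist(),'slope',np.polyfit(Q[:,0],Q[:,2],1))
    for k,m in dict(red=(r>1.8*g)&(r>1.8*b)&(r>40),yellow=(r>90)&(g>.5*r)&(b<.4*r)).items():
        Q=B[m&inb]
        if len(Q):print(n,k,len(Q),np.round(np.percentile(Q,[2,50,98],axis=0),4).tolist())
E
```

```text
t 4.95 bath [-0.1463 -0.0005  0.2196] F [-0.2 -0.6  0. ] w 0.004130803346533229
[[0.001, -1.0, 0.003], [-1.0, -0.001, -0.0], [0.0, -0.003, -1.0]]
scene lid [[-0.0189, -0.0707, 0.0747], [0.0514, 0.007, 0.0772], [0.1239, 0.073, 0.0798]] slope [-0.00535746  0.07757157]
scene red 123 [[-0.0727, -0.0091, 0.0992], [-0.0663, 0.0014, 0.1237], [-0.0627, 0.0154, 0.1443]]
scene yellow 50 [[-0.0868, -0.0217, 0.0768], [-0.0132, 0.0003, 0.0879], [-0.0042, 0.021, 0.1225]]
side lid [[-0.0177, -0.0731, 0.076], [0.0541, -0.0113, 0.0777], [0.1253, 0.0696, 0.0794]] slope [-0.00052449  0.07772323]
side red 22 [[-0.0671, -0.01, 0.1165], [-0.0654, -0.006, 0.1427], [-0.0636, 0.0054, 0.1443]]
side yellow 40 [[-0.0142, -0.0137, 0.0866], [-0.0116, -0.0006, 0.088], [-0.0087, 0.0131, 0.0895]]
```

View pics/a.png

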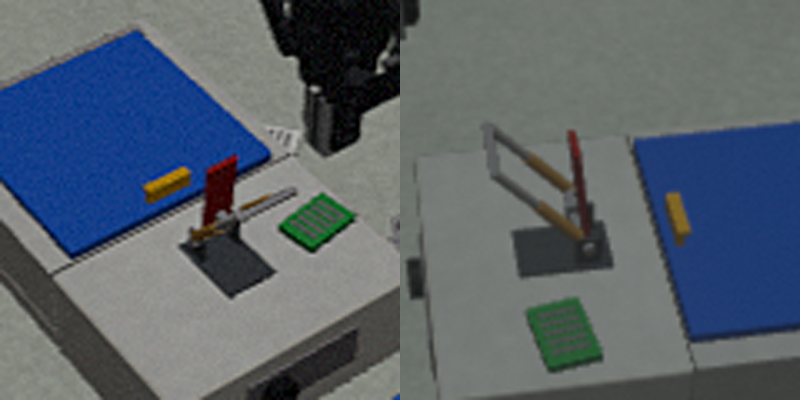

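Lid is shut, hook at (168,185) left view, lever nearly upright, loop flopped back. I'll descend behind the bar, then sweep loop and lever towards the lid.

>>> step_arm([
  {"fingers":1,"dx":0,"dy":0,"dz":0.04,"roll":0},
  {"fingers":1,"dx":0,"dy":0,"dz":0.078,"roll":0},
  {"fingers":1,"dx":0,"dy":-0.02,"dz":0.078,"roll":0},
  {"fingers":1,"dx":0,"dy":-0.035,"dz":0.078,"roll":0},
  {"fingers":1,"dx":0,"dy":-0.045,"dz":0.078,"roll":0},
  {"fingers":1,"dx":0,"dy":-0.055,"dz":0.078,"roll":0},
  {"fingers":1,"dx":0,"dy":-0.062,"dz":0.078,"roll":0},
])

```text
time: 5.82
tool_pos: [0.6335, 0.0679, 0.1518]
tcp_rot: [1.807, 2.554, 0.02]
wrist_force: [2.8, 4.0, 15.8]
width: 0.001
grip_force: 6.9
```

>>> step_arm([
  {"fingers":1,"dx":0,"dy":-0.007,"dz":0,"roll":0},
  {"fingers":1,"dx":0,"dy":-0.014,"dz":0,"roll":0},
  {"fingers":1,"dx":0,"dy":-0.021,"dz":0,"roll":0},
  {"fingers":1,"dx":0,"dy":-0.024,"dz":0,"roll":0},
  {"fingers":1,"dx":0,"dy":-0.024,"dz":0,"roll":0},
])

```text
time: 6.45
tool_pos: [0.6047, 0.0589, 0.1423]
tcp_rot: [-1.813, -2.565, 0.001]
wrist_force: [-0.3, 0.4, -0.1]
width: -0.0
grip_force: 0.0
```

```bash
python3 st.py; python3 look.py b
```

```text
t 6.45 bath [-0.0603 -0.0003  0.1423] F [-0.3  0.4 -0.1] w -3.323978979530726e-05
[[-0.0, -1.0, 0.001], [-1.0, 0.0, -0.0], [0.0, -0.001, -1.0]]
```

View pics/b.png

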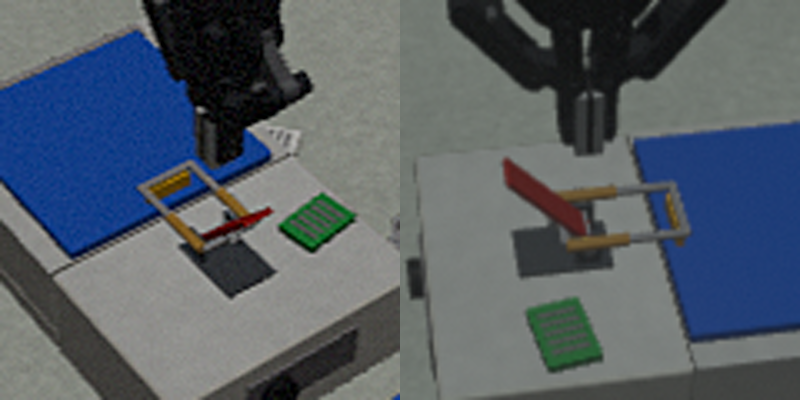

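```bash
cat > m.py <<'E'
import sys
from h import *
for n in ['scene','side']:
    z=np.load(f'{n}{sys.argv[1]}.npz');im=z['im'].astype(int);B=tob(z['P']);b,g,r=im[...,0],im[...,1],im[...,2]
    inb=(abs(B[...,0])<.16)&(abs(B[...,1])<.035)&(B[...,2]<.22)
    Q=B[inb&(r>1.8*g)&(r>1.8*b)&(r>40)];Q=Q[np.argsort(Q[:,0])]
    print(n,'red',[np.round(np.median(q,0),4).tolist() for q in np.array_split(Q,5)])
    Q=B[inb&(B[...,2]>.079)&(B[...,0]>-.04)&(B[...,0]<.03)&(B[...,2]<.105)]
    h,e=np.histogram(Q[:,0],np.arange(-.04,.03,.004))
    for i in range(len(h)):
        if h[i]: q=Q[(Q[:,0]>=e[i])&(Q[:,0]<e[i+1])];mid=abs(q[:,1])<.013;print('  x%.3f'%e[i],h[i],'z max %.4f'%q[:,2].max(),'mid n%d z %s'%(mid.sum(),np.round(np.median(q[mid,2]),4) if mid.any() else ''))
E
python3 m.py b
```

```text
scene red [[-0.1011, 0.0016, 0.1286], [-0.0994, -0.0001, 0.1293], [-0.0936, 0.0065, 0.1241], [-0.0831, 0.0081, 0.1104], [-0.0709, 0.0098, 0.0975]]
  x-0.040 8 z max 0.0939 mid n0 z 
  x-0.036 9 z max 0.0948 mid n0 z 
  x-0.032 7 z max 0.0944 mid n0 z 
  x-0.028 8 z max 0.0932 mid n0 z 
  x-0.024 13 z max 0.0950 mid n0 z 
  x-0.020 18 z max 0.0949 mid n6 z 0.0811
  x-0.016 71 z max 0.0951 mid n57 z 0.0871
  x-0.012 25 z max 0.0939 mid n17 z 0.0922
  x-0.008 1 z max 0.0803 mid n0 z 
  x-0.000 4 z max 0.0798 mid n0 z 
  x0.004 5 z max 0.0807 mid n3 z 0.0797
  x0.008 2 z max 0.0801 mid n0 z 
  x0.012 2 z max 0.0793 mid n2 z 0.0791
  x0.016 6 z max 0.0802 mid n1 z 0.0793
  x0.020 1 z max 0.0795 mid n0 z 
  x0.024 4 z max 0.0801 mid n2 z 0.08
side red [[-0.0966, -0.0024, 0.1284], [-0.089, -0.0028, 0.1197], [-0.0809, -0.0027, 0.1102], [-0.0735, -0.0023, 0.1016], [-0.0654, -0.001, 0.0927]]
  x-0.040 16 z max 0.0942 mid n0 z 
  x-0.036 12 z max 0.0946 mid n0 z 
  x-0.032 12 z max 0.0928 mid n0 z 
  x-0.028 14 z max 0.0948 mid n0 z 
  x-0.024 14 z max 0.0942 mid n0 z 
  x-0.020 16 z max 0.0935 mid n2 z 0.0791
  x-0.016 52 z max 0.0938 mid n32 z 0.0885
  x-0.012 33 z max 0.0943 mid n19 z 0.0928
  x-0.008 1 z max 0.0795 mid n0 z 
  x-0.004 5 z max 0.0792 mid n1 z 0.079
  x-0.000 4 z max 0.0795 mid n1 z 0.0795
  x0.008 3 z max 0.0795 mid n0 z 
  x0.012 3 z max 0.0793 mid n1 z 0.0792
  x0.016 3 z max 0.0793 mid n1 z 0.0791
  x0.020 2 z max 0.0791 mid n1 z 0.0791
  x0.024 3 z max 0.0800 mid n0 z
```

Picture: the bar lies on top of the hook (z 0.093) with the lever at ~0.85 rad. I'll go behind the lever tip and push it fully open so the bar drops in.

>>> step_arm([
  {"fingers":1,"dx":0,"dy":0,"dz":-0.03,"roll":0},
  {"fingers":1,"dx":0,"dy":0.045,"dz":-0.035,"roll":0},
  {"fingers":1,"dx":0,"dy":0.088,"dz":-0.035,"roll":0},
  {"fingers":1,"dx":0,"dy":0.088,"dz":-0.035,"roll":0},
  {"fingers":1,"dx":0,"dy":0.088,"dz":0,"roll":0},
  {"fingers":1,"dx":0,"dy":0.088,"dz":0.032,"roll":0},
  {"fingers":1,"dx":0,"dy":0.088,"dz":0.032,"roll":0},
])

```text
time: 7.42
tool_pos: [0.6844, 0.088, 0.1066]
tcp_rot: [-1.809, -2.56, 0.009]
wrist_force: [-0.4, 0.3, -0.1]
width: -0.002
grip_force: 0.0
```

>>> step_arm([
  {"fingers":1,"dx":0,"dy":-0.012,"dz":0,"roll":0},
  {"fingers":1,"dx":0,"dy":-0.024,"dz":0,"roll":0},
  {"fingers":1,"dx":0,"dy":-0.036,"dz":0,"roll":0},
  {"fingers":1,"dx":0,"dy":-0.048,"dz":0,"roll":0},
  {"fingers":1,"dx":0,"dy":-0.058,"dz":-0.004,"roll":0},
  {"fingers":1,"dx":0,"dy":-0.066,"dz":-0.008,"roll":0},
  {"fingers":1,"dx":0,"dy":-0.075,"dz":-0.01,"roll":0},
  {"fingers":1,"dx":0,"dy":-0.082,"dz":-0.01,"roll":0},
])

```text
time: 8.43
tool_pos: [0.6102, 0.0609, 0.1206]
tcp_rot: [-1.813, -2.565, 0.0]
wrist_force: [0.9, 0.6, -0.9]
width: -0.001
grip_force: 0.5
```

```bash
python3 st.py; python3 look.py c; python3 m.py c
```

```text
t 8.425 bath [-0.0661 -0.0004  0.1206] F [ 0.9  0.6 -0.9] w -0.001442142953271966
[[-0.0, -1.0, 0.0], [-1.0, 0.0, -0.0], [0.0, -0.0, -1.0]]
scene red [[-0.0619, 0.007, 0.0895], [-0.0588, 0.005, 0.1004], [-0.0573, 0.0048, 0.107], [-0.0554, 0.008, 0.1152], [-0.0513, 0.0062, 0.1378]]
  x-0.040 4 z max 0.0937 mid n0 z 
  x-0.036 6 z max 0.0947 mid n0 z 
  x-0.032 2 z max 0.0886 mid n0 z 
  x-0.028 3 z max 0.0896 mid n0 z 
  x-0.024 5 z max 0.0884 mid n0 z 
  x-0.020 12 z max 0.0905 mid n6 z 0.0819
  x-0.016 51 z max 0.0899 mid n40 z 0.0857
  x-0.012 25 z max 0.0898 mid n16 z 0.0875
  x-0.008 11 z max 0.0879 mid n4 z 0.0871
  x-0.004 9 z max 0.0826 mid n5 z 0.0822
  x-0.000 3 z max 0.0809 mid n2 z 0.0799
  x0.004 1 z max 0.0793 mid n0 z 
  x0.012 3 z max 0.0803 mid n1 z 0.0794
  x0.016 5 z max 0.0805 mid n0 z 
  x0.020 3 z max 0.0802 mid n2 z 0.0791
  x0.024 2 z max 0.0792 mid n1 z 0.0792
side red [[-0.0569, -0.0078, 0.1049], [-0.0548, -0.006, 0.1149], [-0.052, -0.0088, 0.1229], [-0.0493, -0.0071, 0.1387], [-0.0474, -0.0013, 0.1421]]
  x-0.040 21 z max 0.0949 mid n0 z 
  x-0.036 19 z max 0.0933 mid n0 z 
  x-0.032 11 z max 0.0921 mid n0 z 
  x-0.028 11 z max 0.0904 mid n0 z 
  x-0.024 15 z max 0.0893 mid n0 z 
  x-0.020 18 z max 0.0886 mid n2 z 0.0792
  x-0.016 39 z max 0.0895 mid n26 z 0.0875
  x-0.012 39 z max 0.0896 mid n24 z 0.0883
  x-0.008 29 z max 0.0883 mid n19 z 0.0824
  x-0.004 34 z max 0.0836 mid n18 z 0.0823
  x-0.000 9 z max 0.0798 mid n2 z 0.0791
  x0.004 2 z max 0.0793 mid n0 z 
  x0.008 1 z max 0.0791 mid n1 z 0.0791
  x0.012 8 z max 0.0795 mid n3 z 0.0791
  x0.016 5 z max 0.0794 mid n3 z 0.0793
  x0.020 1 z max 0.0798 mid n0 z 
  x0.024 6 z max 0.0797 mid n2 z 0.0791
```

View pics/c.png

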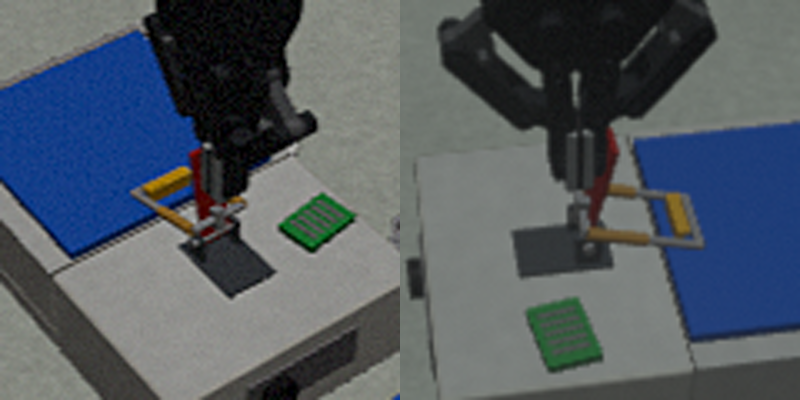

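Bar now measures z≈0.082 at x≈−0.004, behind the hook (bar visible at (690,240) beyond it); lever ~1.83. Now to the lid side of the lever.

>>> step_arm([
  {"fingers":1,"dx":0,"dy":0.01,"dz":-0.03,"roll":0},
  {"fingers":1,"dx":0,"dy":0.01,"dz":-0.07,"roll":0},
  {"fingers":1,"dx":0,"dy":0,"dz":-0.07,"roll":0},
  {"fingers":1,"dx":0,"dy":-0.05,"dz":-0.07,"roll":0},
  {"fingers":1,"dx":0,"dy":-0.05,"dz":-0.07,"roll":0},
  {"fingers":1,"dx":0,"dy":-0.05,"dz":-0.035,"roll":0},
  {"fingers":1,"dx":0,"dy":-0.05,"dz":0.002,"roll":0},
  {"fingers":1,"dx":0,"dy":-0.05,"dz":0.002,"roll":0},
])

```text
time: 9.52
tool_pos: [0.5606, 0.0444, 0.1148]
tcp_rot: [-1.809, -2.56, 0.008]
wrist_force: [0.2, -0.3, -0.0]
width: -0.005
grip_force: 0.0
```

>>> step_arm([
  {"fingers":1,"dx":0,"dy":0.01,"dz":0,"roll":0},
  {"fingers":1,"dx":0,"dy":0.02,"dz":0,"roll":0},
  {"fingers":1,"dx":0,"dy":0.03,"dz":0,"roll":0},
  {"fingers":1,"dx":0,"dy":0.04,"dz":0,"roll":0},
  {"fingers":1,"dx":0,"dy":0.05,"dz":0,"roll":0},
  {"fingers":1,"dx":0,"dy":0.058,"dz":0,"roll":0},
])

```text
time: 10.28
tool_pos: [0.6183, 0.0639, 0.1182]
tcp_rot: [-1.812, -2.565, 0.002]
wrist_force: [-1.8, -0.4, -0.2]
width: -0.003
grip_force: 1.1
```

```bash
python3 st.py; python3 look.py d; python3 m.py d|cut -c1-150
```

```text
t 10.275 bath [-0.0748 -0.0005  0.1182] F [-1.8 -0.4 -0.2] w -0.002523443605424844
[[0.0, -1.0, 0.002], [-1.0, -0.0, -0.0], [0.0, -0.002, -1.0]]
scene red [[-0.0949, 0.0004, 0.1331], [-0.0941, -0.0025, 0.1324], [-0.0927, 0.0009, 0.1318], [-0.0864, 0.007, 0.1206], [-0.0758, 0.0098, 0.1058]]
  x-0.040 4 z max 0.0875 mid n0 z 
  x-0.036 4 z max 0.0878 mid n0 z 
  x-0.032 8 z max 0.0883 mid n0 z 
  x-0.028 8 z max 0.0871 mid n0 z 
  x-0.024 9 z max 0.0846 mid n1 z 0.0792
  x-0.020 18 z max 0.0896 mid n5 z 0.0865
  x-0.016 52 z max 0.0895 mid n40 z 0.0852
  x-0.012 32 z max 0.0898 mid n19 z 0.0877
  x-0.008 2 z max 0.0873 mid n2 z 0.0867
  x-0.004 1 z max 0.0797 mid n0 z 
  x-0.000 2 z max 0.0804 mid n1 z 0.0804
  x0.004 3 z max 0.0800 mid n1 z 0.08
  x0.008 5 z max 0.0798 mid n3 z 0.0796
  x0.016 6 z max 0.0796 mid n3 z 0.0795
  x0.020 4 z max 0.0819 mid n2 z 0.0805
  x0.024 1 z max 0.0795 mid n0 z 
side red [[-0.0934, -0.0025, 0.1326], [-0.087, -0.0083, 0.1244], [-0.0752, -0.0075, 0.1083], [-0.0697, -0.0027, 0.1002], [-0.0646, -0.0016, 0.0933]]
  x-0.040 14 z max 0.0882 mid n0 z 
  x-0.036 16 z max 0.0881 mid n0 z 
  x-0.032 12 z max 0.0889 mid n0 z 
  x-0.028 12 z max 0.0874 mid n0 z 
  x-0.024 12 z max 0.0862 mid n0 z 
  x-0.020 16 z max 0.0856 mid n0 z 
  x-0.016 46 z max 0.0899 mid n27 z 0.0875
  x-0.012 41 z max 0.0900 mid n27 z 0.0878
  x-0.008 12 z max 0.0887 mid n5 z 0.0874
  x-0.004 3 z max 0.0797 mid n0 z 
  x-0.000 1 z max 0.0791 mid n0 z 
  x0.004 3 z max 0.0796 mid n1 z 0.0796
  x0.008 1 z max 0.0792 mid n0 z 
  x0.012 2 z max 0.0796 mid n1 z 0.0794
  x0.016 2 z max 0.0798 mid n1 z 0.0798
  x0.020 5 z max 0.0794 mid n2 z 0.0793
  x0.024 1 z max 0.0793 mid n1 z 0.0793
```

View pics/d.png

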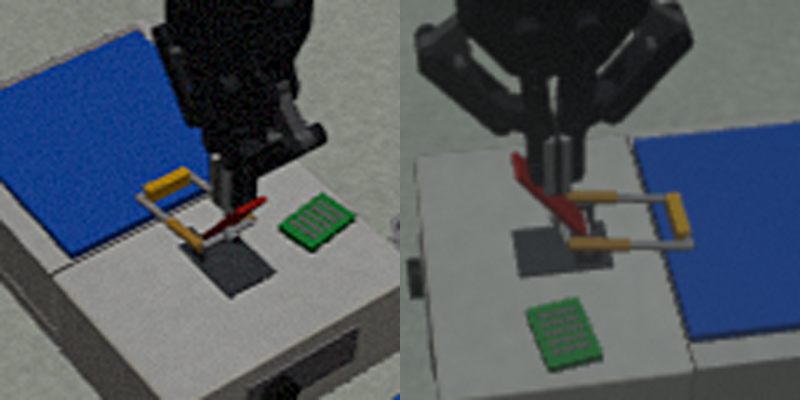

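The bar has drawn into the throat under the overhang; lever ~1.0. Continue along the arc down to flat.

>>> step_arm([
  {"fingers":1,"dx":0,"dy":0.011,"dz":0,"roll":0},
  {"fingers":1,"dx":0,"dy":0.02,"dz":0.007,"roll":0},
  {"fingers":1,"dx":0,"dy":0.026,"dz":0.015,"roll":0},
  {"fingers":1,"dx":0,"dy":0.029,"dz":0.022,"roll":0},
  {"fingers":1,"dx":0,"dy":0.029,"dz":0.028,"roll":0},
  {"fingers":1,"dx":0,"dy":0.029,"dz":0.032,"roll":0},
  {"fingers":1,"dx":0,"dy":0.029,"dz":0.032,"roll":0},
])

```text
time: 11.25
tool_pos: [0.6458, 0.0734, 0.0867]
tcp_rot: [1.813, 2.565, 0.0]
wrist_force: [0.1, -0.2, -0.3]
width: -0.004
grip_force: 0.0
```

>>> step_arm([
  {"fingers":1,"dx":0,"dy":0,"dz":0.002,"roll":0},
  {"fingers":1,"dx":0,"dy":0,"dz":0.003,"roll":0},
  {"fingers":1,"dx":0,"dy":0,"dz":0.003,"roll":0},
  {"fingers":1,"dx":0,"dy":0,"dz":-0.05,"roll":0},
  {"fingers":1,"dx":0,"dy":0,"dz":-0.11,"roll":0},
  {"fingers":1,"dx":0,"dy":0,"dz":-0.16,"roll":0},
  {"fingers":1,"dx":0,"dy":0,"dz":-0.16,"roll":0},
])

```text
time: 12.12
tool_pos: [0.6493, 0.0737, 0.254]
tcp_rot: [1.808, 2.558, 0.012]
wrist_force: [0.3, 0.4, -0.3]
width: 0.002
grip_force: 0.0
```

```bash
python3 st.py; python3 look.py e; python3 m.py e|grep -E "red|x-0.0(20|16|12|08|04)"
```

```text
t 12.125 bath [-0.1073  0.0006  0.254 ] F [ 0.3  0.4 -0.3] w 0.002174824685082942
[[-0.0, -1.0, -0.012], [-1.0, -0.0, 0.003], [-0.003, 0.012, -1.0]]
scene red [[-0.116, 0.0015, 0.0855], [-0.1042, -0.0014, 0.0851], [-0.0925, 0.0009, 0.0855], [-0.081, 0.0005, 0.0855], [-0.0687, 0.0004, 0.0851]]
  x-0.020 13 z max 0.0869 mid n4 z 0.081
  x-0.016 56 z max 0.0903 mid n40 z 0.0849
  x-0.012 35 z max 0.0910 mid n18 z 0.0879
  x-0.008 6 z max 0.0875 mid n4 z 0.0868
side red [[-0.114, -0.0005, 0.0857], [-0.102, -0.0011, 0.0858], [-0.0909, -0.0025, 0.0856], [-0.0798, -0.0015, 0.0859], [-0.0686, -0.0008, 0.086]]
  x-0.020 16 z max 0.0838 mid n1 z 0.0794
  x-0.016 48 z max 0.0903 mid n28 z 0.0869
  x-0.012 41 z max 0.0897 mid n27 z 0.0881
  x-0.008 10 z max 0.0886 mid n3 z 0.0885
  x-0.004 3 z max 0.0798 mid n2 z 0.0795
```

View pics/e.png

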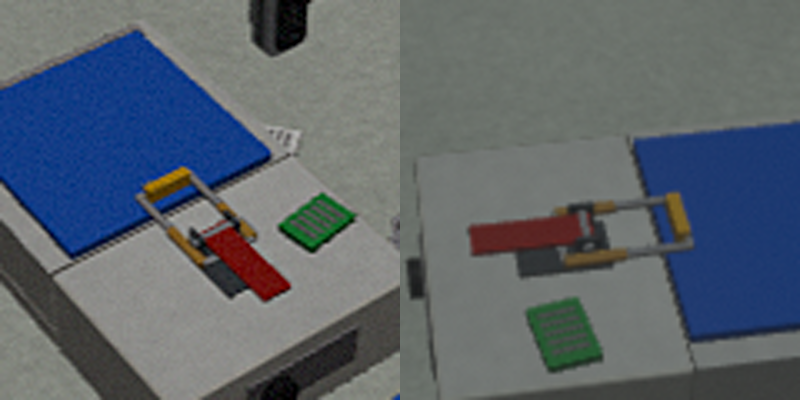

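The lever is flat (z ≈0.0855 along its whole length), the bar is in the throat under the hook's overhang, the lid is shut and the gripper is clear.

```bash
python3 -c "from workcell import *;print(finish_job())"
```

```text
the job is handed in; nothing more can be done
None
```

I shut the lid, hooked the loop and pressed the lever flat, then handed the job in at about 12 s; the last camera images agree, but no verdict came back, and I didn't measure the loose items for shift.

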